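Fit the guide insert in the test jig and hold the probe through it

TASK

Set the orange guide insert, collar up, in the recess of the test jig and press it down until its flange is flush with the top plate. Then take the blue-handled probe out of its stand, lower its steel rod upright through the middle of the insert's hole without touching the insert or the jig, until the tip is in the open gap between the top plate and the green board, and finish there: keep holding the probe still and centred, with nothing else carrying it. Leave the other things on the bench where they are.

Things in the scene. Friction and masses are not known exactly. Their poses are not given: they have to be found in the camera images.
- insert_mid (a point): Orange guide insert, loose, collar up on the bench, 0.12 kg: flange 60 (its x) x 44 (y) mm, 14 thick, a square collar 38 x 38 mm 30 high on it (44 in all), and an upright round bore 26 mm in diameter through both. Fits either way round (180 degrees). This point: on the bore axis, 22 mm above the underside, 8 above the flange's top, 22 below the collar's top; z up.
- jig_seat (a point): Centre of the floor of the recess in the jig's top plate, 56 mm above the bench; z up, x along the recess's long side. The recess is 65 (x) x 49 (y) mm, 14 deep, so the flange has 2.5 mm play each side; a window 48 x 34 mm in its floor (6 mm thick) opens below. With the insert home, insert_mid is 22 mm above this point and the collar's top 100 mm above the bench.
- jig: The fixed test jig; origin on the bench below the recess's centre. Aluminium top plate 140 (x) x 110 (y) x 20 mm, its top 70 mm and its underside 50 mm above the bench, on four corner posts over a black base 150 x 120 mm with a green circuit board. Open gap under the plate: from 50 mm down to 12 mm above the bench (brass pad on the board below the window).
- probe_handle (a point): Test probe, loose, upright in its stand, 0.1 kg: blue square handle 24 x 24 mm, 74 tall, over a black round flange 36 mm wide, 6 thick; a steel rod 8 mm in diameter runs 110 mm down from the flange's underside on the same axis. This point: the handle's centre, 43 mm above the flange's underside, 153 mm above the tip. z up along the probe, x and y square to the handle's flats.
- probe_tip (a point): Lower end of the probe's rod, on its axis, 110 mm below the flange's underside. In the stand it is 8 mm above the bench.
- stand_top (a point): Centre of the top of the fixed grey probe stand, 118 mm above the bench: a square column 44 x 44 mm on a foot 85 x 85 mm, with a vertical hole 18 mm in diameter. The probe's flange rests on this top and its rod hangs in the hole, so the probe must be raised straight up by more than 110 mm to come out.
- flux_bottle: Blue flux bottle with white neck and steel cap, 52 mm across, 110 mm tall; origin under its centre. Bystander.
- spool: Solder spool, 48 mm across, 30 mm tall; origin under its centre. Bystander.
- tip_cleaner: Black pot with brass wool, 56 mm across, 30 mm tall; origin under its centre. Bystander.
- cutters: Side cutters with orange grips, lying, 130 mm long, about 48 mm wide, 14 mm high; origin under the pivot's handle side, jaws to its x. Bystander.
- screwdriver: Screwdriver with red handle, lying along its x, 160 mm long. Bystander.
- relay: Small black relay block 26 x 20 x 18 mm; origin under its centre. Bystander.

How it is judged:
By the outcome, as a careful person would: the job done as asked, in the order asked, and still so for the second after the job is handed in, while the arm keeps its last pose, push and grip.
It also fails if it takes over 56 s, if anything falls off the work surface, if the arm or the gripper's body presses on something with over 40 N, if the wrist force passes 120 N, or if a joint passes its speed limit or range.

ROBOT

A 7-joint arm with a two-finger parallel gripper is mounted at the origin on the work surface. World frame = base frame: x ahead of the robot, y to its left, z up, the work surface at z = 0. Lengths are in m, angles in degrees, forces in N, time in s.
With the tool pointing down it reaches from about 0.425 to 0.875 m from the base axis. Payload 4.7 kg.
Tool frame: the origin (TCP) lies on the centre line of the jaws, within the pads' length; the fingertips stand 19 mm ahead of it and the grasp point (between the pads) is the TCP; z points along the fingers, y is the line along which they close (so a half turn about z gives the same grasp; the last joint's range is limited). The gripper opens to 87 mm and grips with 3 to 60 N. Pads are 19 mm wide; open, the fingers measure 117 mm over their backs; the gripper's body (75 mm by 190 mm) begins 51 mm behind the grasp point.
Start: joints at [-67.03, 18.392, -4.016, 83.108, 1.295, 78.541, -3.26], TCP at [0.245, 0.602, 0.242] pointing down, gripper open.
Joint ranges: [-163.93, 163.93], [-17.29, 119.83], [-79.2, 71.16], [3.27, 140.29], [-89.18, 269.18], [5.43, 117.66], [-154.24, 154.24]. Speed limits (degrees/s): [147.25, 147.25, 180, 180, 180, 180, 180].

INTERFACE

Orientations are given as [roll, pitch, yaw] about the fixed x, y, z axes, in that order (R = Rz(yaw) Ry(pitch) Rx(roll)).
In Python, from cell import env, imaging gives the robot as it stands.
- The arm moves only by the shell command python3 -m crank 'ROWS' [OPENING] [FORCE]. ROWS is JSON, a list of rows, each an object of numbers: "x", "y", "z": the shift along the tool's x, y, z in m; "turn": the turn about the tool's z in rad. In form: [{"x": .., "y": .., "z": .., "turn": ..}, ...]. A call has 1 to 12 rows; each row is the pose to reach, as a shift and turn from the pose commanded when the call began, along the tool's axes at that moment; what a row does not reach only later rows make up. A row lasts 1/8 s, in which the tool goes at most 62.5 mm and 10.7 degrees, less where a joint would pass 70% of its speed; a pose out of reach is approached as far as the arm can. A call with a gripper value outside its range is refused whole. OPENING is the finger opening in m, from 0 to 0.087, set as the call begins (- or left out, the last holds). The fingers move at their own pace and stop on an object; FORCE is the grip in N (left out, the last holds). Time passes only in rows, so rows that repeat a pose let the fingers close. It gives the time, the measured TCP pose, the force, the opening and the grip force at its end, in the units of the state.
- env.get_obs(): the state, without advancing time (a new reading comes with each control period).
- imaging.read_camera(name): name is "scene" or "top"; returns the picture (480x640x3 uint8, red, green, blue); there is no depth.
- imaging.get_calibration(name): a dict with "camera_matrix" (3x3 intrinsics, pixels), "position" and "attitude" of the camera in the world. Camera axes: x right, y up, looking along -z (the intrinsics and any distortion apply to the point x, -y, -z); pixel columns grow to the right and rows downward; lengths in m; the calibration is good to about 2 mm. A picture is of the moment at which its call begins. get_calibration takes no time and is no camera call.
- env.sign_off(): hands the job in; it is judged then, once.
The state is a dict: "time_s": time; "qpos": joint angles; "joint_velocities": joint speeds; "effort": joint torques, N m; "tool_pos": TCP position; "tool_rot": TCP orientation; "force": force on the tool from outside, world axes, zero at the start; "wrist_torque": the same for the moment, N m; "grip_width": finger opening in m; "grasp_force": force on a finger pad.
Only numpy, scipy, OpenCV 4.12 (cv2) and the standard library are available. Lean on these libraries where they do the work, as an engineer would, in place of code of your own. Each camera call takes 0.05 s, during which the arm holds its last target. There are 200 camera calls.

## Working session

There is one attempt and no reset: what is moved stays moved. The work goes in short steps, Python scripts to look and compute and a shell command to move; the robot and the scene stay as the last step left them, time stands still between calls to the robot, and variables do not carry over. Pictures are saved under pics/ and viewed, at most 10 in all, crops included, and the job is handed in when it is done.

```bash
ls; mkdir -p pics; python3 - <<'E'
from cell import env, imaging
import cv2
print(env.get_obs())
for n in("scene","top"):
    im=imaging.read_camera(n); cv2.imwrite(f"pics/{n}0.png",im[:,:,::-1]); print(n,imaging.get_calibration(n))
E
```

```text
pics
{'time_s': 0.0, 'qpos': array([-67.02859699,  18.43911186,  -4.01328515,  83.17538472,
         1.29320698,  78.53883284,  -3.25878574]), 'joint_velocities': array([-0.06681537,  0.01734397,  0.00219376,  0.02999283,  0.03375417,
        0.00539848,  0.04722994]), 'effort': array([-5.05037278e-04, -4.91292286e+01, -4.03987644e-01, -3.12525845e+01,
       -6.39721518e-02,  4.38476563e-02,  1.37228412e-04]), 'tool_pos': array([0.24507858, 0.60147606, 0.24045632]), 'tool_rot': array([-1.79891802e+02,  4.63107714e-03,  1.57837086e+02]), 'force': array([ 0.31128641, -0.01636865,  0.2254845 ]), 'wrist_torque': array([ 0.03090148, -0.08798216, -0.03845099]), 'grasp_force': 0.0, 'grip_width': 0.08734219121684994}
scene {'camera_matrix': array([[562.57811946,   0.        , 309.14622661],
       [  0.        , 562.57811946, 247.6469198 ],
       [  0.        ,   0.        ,   1.        ]]), 'position': array([ 0.91664449, -0.67886497,  0.7593375 ]), 'attitude': array([50.8851967 ,  0.15076835, 26.21450033])}
top {'camera_matrix': array([[544.01728467,   0.        , 314.56784203],
       [  0.        , 544.01728467, 239.59347463],
       [  0.        ,   0.        ,   1.        ]]), 'position': array([0.37149871, 0.02384267, 1.34679181]), 'attitude': array([  9.97375485,  -1.34486059, -90.09182004])}
```

View pics/top0.png

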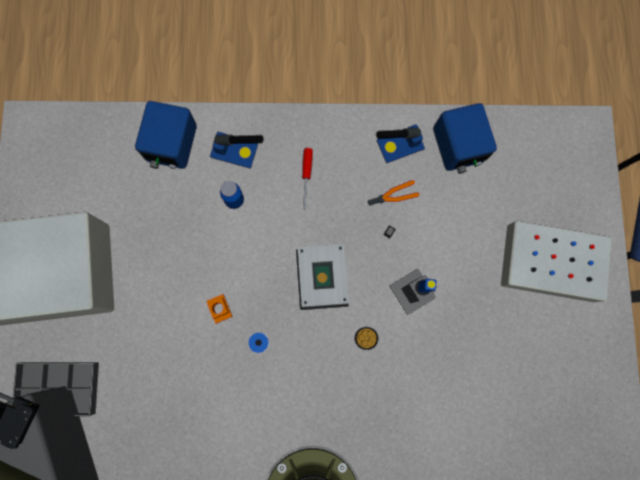

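View pics/scene0.png

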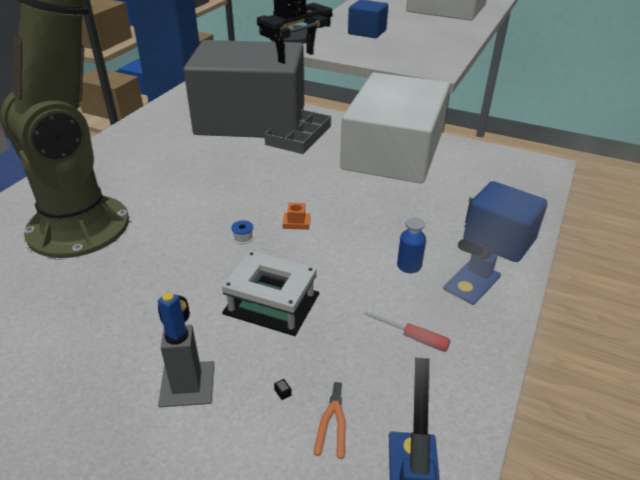

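Top view: insert (219,309), jig (322,276), probe handle top (430,285), spool (258,342). Scene view: insert (297,215), jig (270,280), probe (172,315). Next I'll enlarge these.

```bash
cat > h.py <<'E'
import numpy as np, cv2
from scipy.spatial.transform import Rotation as R
from cell import env, imaging
def cal(n):
    c=imaging.get_calibration(n); return np.array(c["camera_matrix"]),np.array(c["position"]),R.from_euler('xyz',c["attitude"],degrees=True).as_matrix()
def ray(n,u,v):
    K,p,A=cal(n); d=np.linalg.inv(K)@[u,v,1]; d=A@(d*[1,-1,-1]); return p,d
def plane(n,u,v,z):
    p,d=ray(n,u,v); return p+d*(z-p[2])/d[2]
def proj(n,P):
    K,p,A=cal(n); q=(A.T@(np.asarray(P)-p))*[1,-1,-1]; q=K@q; return q[:2]/q[2]
def tile(im,u,v,s,W=266,H=300):  # top-left pixel u,v; scale s
    M=np.float32([[s,0,-s*u+(s-1)/2],[0,s,-s*v+(s-1)/2]])
    t=cv2.warpAffine(im,M,(W,H),flags=cv2.INTER_CUBIC)
    for k in range(0,W,10*s): cv2.line(t,(k,0),(k,5),(255,0,255),1)
    for k in range(0,H,10*s): cv2.line(t,(0,k),(5,k),(255,0,255),1)
    return t
E
python3 - <<'E'
from h import *
t=cv2.imread("pics/top0.png"); s=cv2.imread("pics/scene0.png")
r1=np.hstack([tile(t,198,285,6),tile(t,290,238,4),tile(t,388,260,5)])
r2=np.hstack([tile(s,275,192,6),tile(s,222,242,3)[:, :300],tile(s,148,284,4)])
cv2.imwrite("pics/m1.png",np.vstack([r1,r2]))
E
```

```text
(no output)
```

View pics/m1.png

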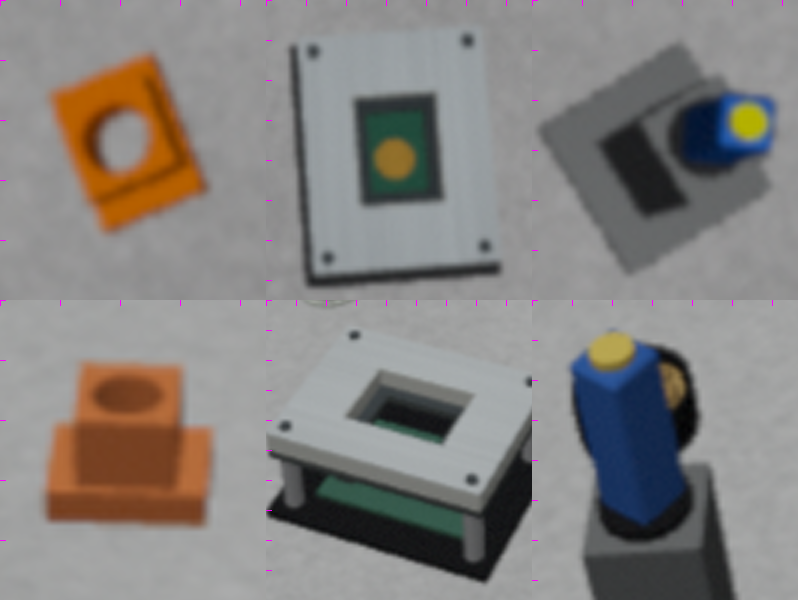

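Enlarged, the insert's bore rim (218,308), the jig's recess (323,275) and the stand's foot corners show clearly. The probe's yellow cap is at (431,284), and its handle looks turned relative to the stand.

```bash
python3 - <<'E'
from h import *
np.set_printoptions(precision=4,suppress=True)
T=lambda x,y,ox,u,v,s,oy=0:(u+(x-ox-(s-1)/2)/s, v+(y-oy-(s-1)/2)/s)
# insert
h=plane("top",*T(120,139,0,198,285,6),.044); hs=plane("scene",*T(128,394,0,275,192,6,300),.044)
print("insert bore top/scene",h,hs)
c=[plane("top",*T(x,y,0,198,285,6),.014) for x,y in[(108,231),(205,190)]]; print("flange corners",c, np.degrees(np.arctan2(*(c[0]-c[1])[1::-1])))
t=cv2.imread("pics/top0.png"); s=cv2.imread("pics/scene0.png")
hsv=cv2.cvtColor(t,cv2.COLOR_BGR2HSV); hs2=cv2.cvtColor(s,cv2.COLOR_BGR2HSV)
def mask(h,lo,hi,box):
    m=cv2.inRange(h,lo,hi); k=np.zeros_like(m); u0,v0,u1,v1=box; k[v0:v1,u0:u1]=m[v0:v1,u0:u1]; return k
m=mask(hsv,(3,150,60),(20,255,255),(198,285,242,335)); cs=max(cv2.findContours(m,0,2)[0],key=len); print("insert rect",cv2.minAreaRect(cs))
# jig
b=[plane("top",*T(x,y,266,290,238,4),.07) for x,y in[(313,52),(467,40),(327,258),(485,246)]]
r=[plane("top",*T(x,y,266,290,238,4),.07) for x,y in[(356,98),(436,93),(362,205),(443,198)]]
for q in(b,r):
    q=np.array(q); print("jig",q.mean(0),[np.degrees(np.arctan2(*(q[i]-q[i+2])[1::-1])) for i in(0,1)],[np.degrees(np.arctan2(*(q[i]-q[i+1])[1::-1])) for i in(0,2)],np.linalg.norm(q[0]-q[2]),np.linalg.norm(q[0]-q[1]))
bs=[plane("scene",*T(x,y,266,222,242,3,300),.07) for x,y in[(354,335),(530,382),(285,426),(472,480)]]; print("jig scene",np.mean(bs,0))
# probe cap
y=mask(hsv,(24,150,120),(34,255,255),(400,265,440,300)); mo=cv2.moments(y,True); a=(mo['m10']/mo['m00'],mo['m01']/mo['m00'])
y=mask(hs2,(20,90,100),(34,255,255),(155,284,180,302)); mo=cv2.moments(y,True); e=(mo['m10']/mo['m00'],mo['m01']/mo['m00'])
p1,d1=ray("top",*a);p2,d2=ray("scene",*e); k=np.linalg.lstsq(np.c_[d1,-d2],p2-p1,rcond=None)[0]
print("cap",a,e,p1+k[0]*d1,p2+k[1]*d2)
f=np.array([plane("top",*T(x,y,532,388,260,5),.008) for x,y in[(540,130),(680,42),(770,185),(630,273)]]); print("stand",f.mean(0),np.degrees(np.arctan2(*(f[1]-f[0])[1::-1])))
fl=mask(hsv,(100,120,100),(125,255,255),(415,265,450,300)); q=max(cv2.findContours(fl,0,2)[0],key=len); print(cv2.minAreaRect(q))
print(np.hstack([cv2.resize(cv2.cvtColor(tile(t,412,268,20,660,660),4),(1,1))]).shape)
A=cv2.resize(t[270:302,412:448],None,fx=11,fy=11,interpolation=cv2.INTER_NEAREST);B=cv2.resize(s[284:340,152:180],None,fx=10,fy=10,interpolation=cv2.INTER_NEAREST)
o=np.zeros((570,700,3),np.uint8);o[:A.shape[0],:A.shape[1]]=A;o[:B.shape[0],410:410+B.shape[1]]=B;cv2.imwrite("pics/m2.png",o)
E
```

```text
insert bore top/scene [0.436  0.2231 0.044 ] [0.4375 0.2238 0.044 ]
flange corners [array([0.4008, 0.2314, 0.014 ]), array([0.4171, 0.1929, 0.014 ])] 112.96509666404539
insert rect ((218.75860595703125, 308.39654541015625), (23.95469856262207, 18.198143005371094), 68.19859313964844)
jig [ 0.5121 -0.0254  0.07  ] [np.float64(3.990459216075185), np.float64(4.388488382099829)] [np.float64(94.6258165828331), np.float64(94.31220341918865)] 0.12196467931009107 0.09188727723510119
jig [ 0.5121 -0.0261  0.07  ] [np.float64(3.1377726280697704), np.float64(3.375828236565368)] [np.float64(93.69135969101508), np.float64(94.95554498828939)] 0.06335167861697853 0.0474924647045288
jig scene [ 0.5121 -0.0252  0.07  ]
cap (430.7741935483871, 283.80645161290323) (167.52, 296.32) [ 0.4786 -0.2498  0.2001] [ 0.4787 -0.2497  0.2001]
stand [ 0.4787 -0.2489  0.008 ] -58.31150654983082
((430.2567138671875, 284.45947265625), (10.52153491973877, 10.357135772705078), 9.462322235107422)
(1, 1, 3)
```

View pics/m2.png

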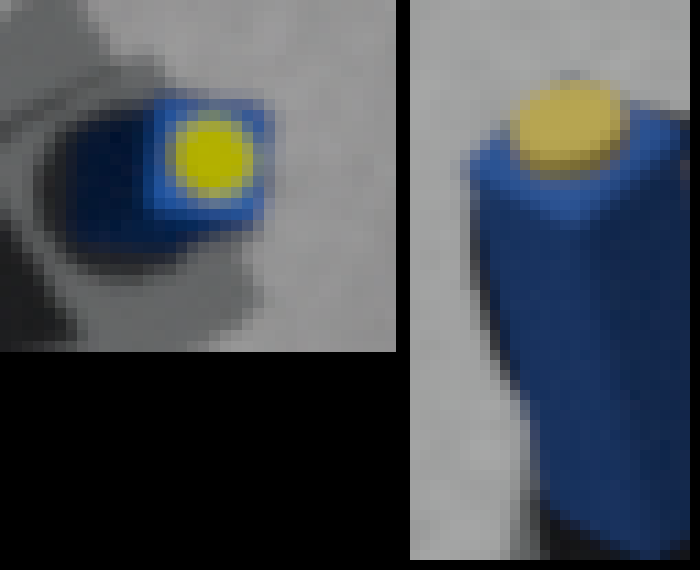

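The cap's two rays meet at z = 0.200, so the calibration is consistent. Handle yaw is about -5°, insert yaw about 23° and jig yaw about 4°. I'll work out the first move.

```bash
cat >> h.py <<'E'
def delta(x,y,z,yaw):
    o=env.get_obs(); A=R.from_euler('xyz',o["tool_rot"],degrees=True).as_matrix(); d=A.T@(np.array([x,y,z])-o["tool_pos"])
    w=(o["tool_rot"][2]-yaw+180)%360-180
    print("t",round(o["time_s"],2),"row",np.round(d,4),"turn",round(np.radians(w),4),"pos",np.round(o["tool_pos"],4),"rot",np.round(o["tool_rot"],2),"F",np.round(o["force"],1),"w",round(o["grip_width"],4))
E
python3 - <<'E'
from h import *
delta(.4367,.2236,.12,112.9)
a=plane("scene",158,300,.198);b=plane("scene",168.3,307,.198);print(a,b,np.degrees(np.arctan2(*(b-a)[1::-1])))
E
```

```text
t 0.1 row [-0.32   -0.2775  0.1211] turn 0.7843 pos [0.2451 0.6015 0.2406] rot [-1.7990e+02  1.0000e-02  1.5784e+02] F [ 0.  -0.2  0. ] w 0.0872
[ 0.46949549 -0.26014971  0.198     ] [ 0.49125199 -0.26503989  0.198     ] -12.667754366955208
```

```bash
python3 -m crank '[{"x":-0.08,"y":-0.07,"z":0.02,"turn":0.1},{"x":-0.16,"y":-0.14,"z":0.05,"turn":0.3},{"x":-0.24,"y":-0.21,"z":0.08,"turn":0.45},{"x":-0.32,"y":-0.2775,"z":0.121,"turn":0.6},{"x":-0.32,"y":-0.2775,"z":0.121,"turn":0.784},{"x":-0.32,"y":-0.2775,"z":0.121,"turn":0.784},{"x":-0.32,"y":-0.2775,"z":0.121,"turn":0.784},{"x":-0.32,"y":-0.2775,"z":0.121,"turn":0.784},{"x":-0.32,"y":-0.2775,"z":0.121,"turn":0.784},{"x":-0.32,"y":-0.2775,"z":0.121,"turn":0.784}]' 0.087 20
python3 - <<'E'
from h import *
delta(.4367,.2236,.036,112.9)
t=cv2.cvtColor(imaging.read_camera("top"),4);s=cv2.cvtColor(imaging.read_camera("scene"),4)
cv2.imwrite("pics/m3.png",np.hstack([tile(t,180,270,5,400,400),tile(s,260,150,4,400,400)]))
E
```

```text
time_s: 1.35
tool_pos: [0.4364, 0.226, 0.1209]
tool_rot: [180.0, -0.0, 113.1]
force: [0.2, 0.4, 0.3]
grip_width: 0.0871
grasp_force: 0.0
t 1.35 row [-0.0024 -0.0008  0.0849] turn 0.003 pos [0.4364 0.226  0.1209] rot [ 1.7996e+02 -3.0000e-02  1.1307e+02] F [0.2 0.4 0.3] w 0.0871
```

View pics/m3.png

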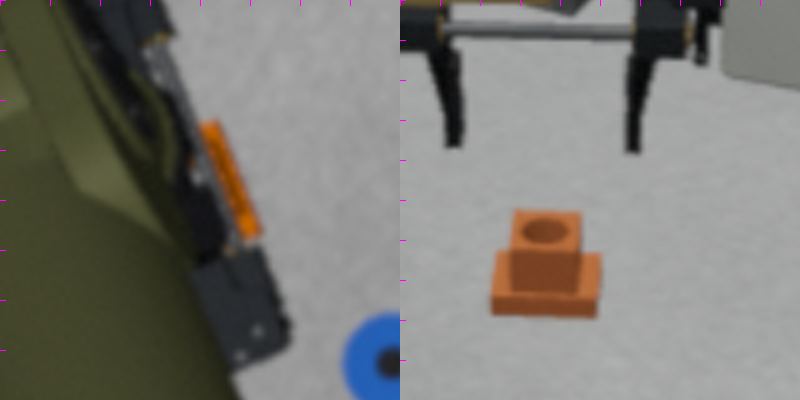

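The gripper is over the insert, with the fingers either side of the collar along its long axis (scene, insert at about (296,215)). Descending and gripping.

```bash
python3 -m crank '[{"x":-0.0024,"y":-0.0008,"z":0.03,"turn":0.003},{"x":-0.0024,"y":-0.0008,"z":0.06,"turn":0.003},{"x":-0.0024,"y":-0.0008,"z":0.078,"turn":0.003},{"x":-0.0024,"y":-0.0008,"z":0.084,"turn":0.003},{"x":-0.0024,"y":-0.0008,"z":0.084,"turn":0.003},{"x":-0.0024,"y":-0.0008,"z":0.084,"turn":0.003}]'
python3 - <<'E'
from h import *
delta(.4367,.2236,.036,112.9)
E
python3 -m crank '[{},{},{},{},{},{},{},{}]' 0.03 25
python3 - <<'E'
from h import *
delta(.4367,.2236,.15,112.9)
E
```

```text
time_s: 2.2
tool_pos: [0.4377, 0.2224, 0.0375]
tool_rot: [179.9, -0.0, 112.8]
force: [0.1, 0.3, -0.8]
grip_width: 0.0871
grasp_force: 0.0
t 2.2 row [ 0.0015 -0.0005  0.0015] turn -0.0023 pos [0.4377 0.2224 0.0375] rot [ 1.7990e+02 -2.0000e-02  1.1277e+02] F [ 0.1  0.3 -0.8] w 0.0871
t 2.2 row [ 0.0015 -0.0003 -0.1125] turn -0.0023 pos [0.4377 0.2224 0.0375] rot [ 1.7990e+02 -2.0000e-02  1.1277e+02] F [ 0.1  0.3 -0.8] w 0.0871invalid input
```

```bash
python3 -m crank '[{"x":0.0015,"y":0,"z":0,"turn":0},{"x":0.0015,"y":0,"z":0.001,"turn":0},{"x":0.0015,"y":0,"z":0.001,"turn":0},{"x":0.0015,"y":0,"z":0.001,"turn":0},{"x":0.0015,"y":0,"z":0.001,"turn":0},{"x":0.0015,"y":0,"z":0.001,"turn":0},{"x":0.0015,"y":0,"z":0.001,"turn":0},{"x":0.0015,"y":0,"z":0.001,"turn":0}]' 0.03 25
python3 - <<'E'
from h import *
delta(.4367,.2236,.15,112.9)
E
```

```text
time_s: 3.2
tool_pos: [0.4366, 0.2231, 0.0356]
tool_rot: [180.0, 0.0, 112.7]
force: [1.1, 0.2, 0.0]
grip_width: 0.0377
grasp_force: 25.0
t 3.2 row [ 0.0004  0.0003 -0.1144] turn -0.0027 pos [0.4366 0.2231 0.0356] rot [179.99   0.   112.74] F [1.1 0.2 0. ] w 0.0377
```

```bash
python3 -m crank '[{"z":-0.01},{"z":-0.04},{"z":-0.08},{"z":-0.114},{"z":-0.114},{"z":-0.114}]'
python3 - <<'E'
from h import *
delta(.5121,-.0255,.15,94.1)
E
```

```text
t 3.2 row [-0.2585 -0.0265 -0.1144] turn 0.3254 pos [0.4366 0.2231 0.0356] rot [179.99   0.   112.74] F [1.1 0.2 0. ] w 0.0377invalid input
```

All four keys are needed in every row.

```bash
python3 -m crank '[{"x":0,"y":0,"z":-0.02,"turn":0},{"x":0,"y":0,"z":-0.06,"turn":0},{"x":-0.03,"y":-0.003,"z":-0.1,"turn":0.04},{"x":-0.08,"y":-0.009,"z":-0.114,"turn":0.1},{"x":-0.13,"y":-0.014,"z":-0.114,"turn":0.18},{"x":-0.18,"y":-0.019,"z":-0.114,"turn":0.25},{"x":-0.23,"y":-0.024,"z":-0.114,"turn":0.3},{"x":-0.2585,"y":-0.0265,"z":-0.114,"turn":0.325},{"x":-0.2585,"y":-0.0265,"z":-0.114,"turn":0.325},{"x":-0.2585,"y":-0.0265,"z":-0.114,"turn":0.325},{"x":-0.2585,"y":-0.0265,"z":-0.114,"turn":0.325},{"x":-0.2585,"y":-0.0265,"z":-0.114,"turn":0.325}]'
python3 - <<'E'
from h import *
delta(.5121,-.0255,.110,94.1)
t=cv2.cvtColor(imaging.read_camera("top"),4);s=cv2.cvtColor(imaging.read_camera("scene"),4)
cv2.imwrite("pics/m4.png",np.hstack([tile(t,280,235,5,350,400),tile(s,215,190,4,450,400)]))
E
```

```text
time_s: 4.7
tool_pos: [0.5119, -0.0244, 0.1495]
tool_rot: [-180.0, -0.0, 94.2]
force: [-0.1, 0.2, -2.0]
grip_width: 0.0376
grasp_force: 25.0
t 4.7 row [-0.0011  0.0002  0.0395] turn 0.0024 pos [ 0.5119 -0.0244  0.1495] rot [-1.7999e+02 -2.0000e-02  9.4240e+01] F [-0.1  0.2 -2. ] w 0.0376
```

View pics/m4.png

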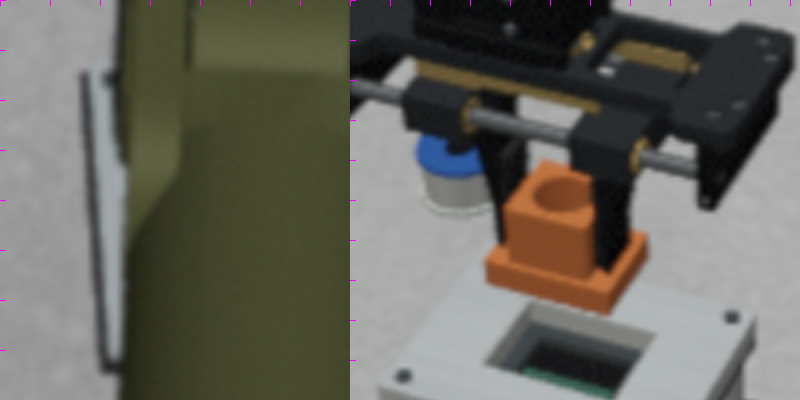

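The insert is held level over the recess, with underside corners at about (249,260) and (279,268) in the scene image. I'll check where it sits in the hand from those corners and the bore rim, against the jig recess in the same picture.

```bash
python3 - <<'E'
from h import *
T=lambda x,y:(215+(x-350-1.5)/4,190+(y-1.5)/4)
zb=.1495-.0356
a=plane("scene",*T(487,281),zb);b=plane("scene",*T(606,313),zb);d=(b-a)[:2];n=np.array([-d[1],d[0]])/np.linalg.norm(d)
print(a,b,np.linalg.norm(d),np.degrees(np.arctan2(d[1],d[0])),"centre",(a+b)[:2]/2+n*.022)
print("bore",plane("scene",*T(565,193),zb+.044))
delta(.5121,-.0255,.110,94.1)
E
```

```text
[ 0.48367925 -0.04514576  0.1139    ] [ 0.54137379 -0.04090386  0.1139    ] 0.05785026264724933 4.205009042213258 centre [ 0.51091336 -0.02108403]
bore [ 0.5131737  -0.02288252  0.1579    ]
t 4.8 row [-0.0007  0.0001  0.0396] turn 0.0017 pos [ 0.512  -0.0248  0.1496] rot [ 1.7999e+02 -1.0000e-02  9.4200e+01] F [-0.2 -0.3 -2.1] w 0.0378
```

```bash
python3 -m crank '[{"x":-0.0018,"y":0,"z":0.02,"turn":0.002},{"x":-0.0018,"y":0,"z":0.035,"turn":0.002},{"x":-0.0018,"y":0,"z":0.04,"turn":0.002},{"x":-0.0018,"y":0,"z":0.043,"turn":0.002},{"x":-0.0018,"y":0,"z":0.046,"turn":0.002},{"x":-0.0018,"y":0,"z":0.046,"turn":0.002}]'
python3 - <<'E'
from h import *
delta(.512,-.0266,.0916,94.1)
E
```

```text
time_s: 5.55
tool_pos: [0.5123, -0.0273, 0.1037]
tool_rot: [180.0, -0.0, 94.0]
force: [-0.5, 0.7, -1.2]
grip_width: 0.0379
grasp_force: 25.0
t 5.55 row [ 0.0007 -0.0003  0.0121] turn -0.0016 pos [ 0.5123 -0.0273  0.1037] rot [ 1.7998e+02 -1.0000e-02  9.4010e+01] F [-0.5  0.7 -1.2] w 0.0379
```

```bash
python3 -m crank '[{"x":0.0005,"y":0,"z":0.003,"turn":0},{"x":0.0005,"y":0,"z":0.006,"turn":0},{"x":0.0005,"y":0,"z":0.009,"turn":0},{"x":0.0005,"y":0,"z":0.011,"turn":0},{"x":0.0005,"y":0,"z":0.012,"turn":0},{"x":0.0005,"y":0,"z":0.012,"turn":0}]'
python3 - <<'E'
from h import *
delta(.512,-.0266,.0916,94.1)
E
```

```text
time_s: 6.3
tool_pos: [0.5123, -0.0268, 0.0916]
tool_rot: [180.0, -0.0, 94.0]
force: [-0.3, 0.2, -0.9]
grip_width: 0.0379
grasp_force: 25.0
t 6.3 row [ 0.0002 -0.0003  0.    ] turn -0.0016 pos [ 0.5123 -0.0268  0.0916] rot [179.98  -0.    94.01] F [-0.3  0.2 -0.9] w 0.0379
```

```bash
python3 -m crank '[{"x":0,"y":0,"z":0.0005,"turn":0},{"x":0,"y":0,"z":0.001,"turn":0},{"x":0,"y":0,"z":0.0015,"turn":0},{"x":0,"y":0,"z":0.0015,"turn":0}]'
python3 -m crank '[{"x":0,"y":0,"z":0.0005,"turn":0},{"x":0,"y":0,"z":0.001,"turn":0},{"x":0,"y":0,"z":0.001,"turn":0}]'
```

```text
time_s: 6.8
tool_pos: [0.5123, -0.0268, 0.0916]
tool_rot: [180.0, -0.0, 94.0]
force: [-4.6, 1.7, 10.9]
grip_width: 0.0377
grasp_force: 25.0
time_s: 7.18
tool_pos: [0.5123, -0.0268, 0.0915]
tool_rot: [-180.0, -0.1, 94.0]
force: [-8.2, 0.4, 18.7]
grip_width: 0.0377
grasp_force: 25.0
```

Seated: it stops at TCP z 0.0916, the calculated home height, under 19 N. Relax, release and rise.

```bash
python3 -m crank '[{"x":0,"y":0,"z":-0.0025,"turn":0},{"x":0,"y":0,"z":-0.0025,"turn":0},{"x":0,"y":0,"z":-0.0025,"turn":0}]'
python3 -m crank '[{"x":0,"y":0,"z":0,"turn":0},{"x":0,"y":0,"z":0,"turn":0},{"x":0,"y":0,"z":0,"turn":0},{"x":0,"y":0,"z":0,"turn":0},{"x":0,"y":0,"z":-0.03,"turn":0},{"x":0,"y":0,"z":-0.08,"turn":0},{"x":0,"y":0,"z":-0.14,"turn":0},{"x":0,"y":0,"z":-0.19,"turn":0},{"x":0,"y":0,"z":-0.19,"turn":0},{"x":0,"y":0,"z":-0.19,"turn":0}]' 0.07 25
python3 - <<'E'
from h import *
delta(.4786,-.2496,.28,83)
s=cv2.cvtColor(imaging.read_camera("scene"),4)
cv2.imwrite("pics/m5.png",np.hstack([tile(s,222,220,5,500,500)]))
E
```

```text
time_s: 7.55
tool_pos: [0.5124, -0.0268, 0.0916]
tool_rot: [180.0, 0.0, 94.0]
force: [-0.9, -0.5, 1.1]
grip_width: 0.0376
grasp_force: 25.0
time_s: 8.8
tool_pos: [0.5118, -0.0267, 0.281]
tool_rot: [-180.0, -0.0, 94.0]
force: [0.5, -0.7, -0.3]
grip_width: 0.0699
grasp_force: 0.0
t 8.8 row [-0.22   -0.0487  0.001 ] turn 0.1922 pos [ 0.5118 -0.0267  0.281 ] rot [-1.7997e+02 -1.0000e-02  9.4010e+01] F [ 0.5 -0.7 -0.3] w 0.0699
```

View pics/m5.png

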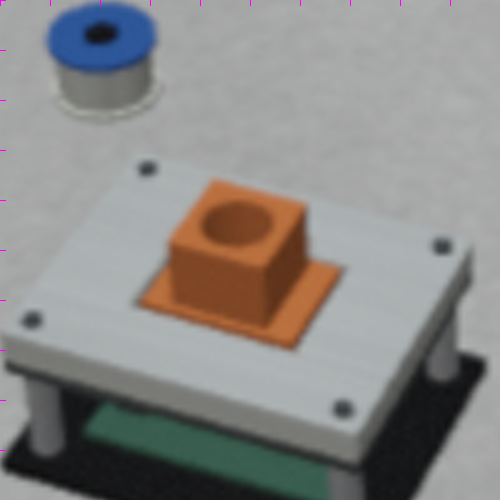

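The insert is flush in the recess, with the bore rim at about (269,264) in the scene image. Now the probe.

```bash
python3 -m crank '[{"x":-0.05,"y":-0.01,"z":0,"turn":0.05},{"x":-0.1,"y":-0.02,"z":0,"turn":0.1},{"x":-0.15,"y":-0.033,"z":0,"turn":0.15},{"x":-0.2,"y":-0.045,"z":0,"turn":0.19},{"x":-0.22,"y":-0.0487,"z":0,"turn":0.192},{"x":-0.22,"y":-0.0487,"z":0.001,"turn":0.192},{"x":-0.22,"y":-0.0487,"z":0.001,"turn":0.192},{"x":-0.22,"y":-0.0487,"z":0.001,"turn":0.192},{"x":-0.22,"y":-0.0487,"z":0.001,"turn":0.192}]'
python3 - <<'E'
from h import *
delta(.4786,-.2496,.165,83)
t=cv2.cvtColor(imaging.read_camera("top"),4);s=cv2.cvtColor(imaging.read_camera("scene"),4)
cv2.imwrite("pics/top6.png",t);cv2.imwrite("pics/scene6.png",s)
cv2.imwrite("pics/m6.png",np.hstack([tile(t,290,238,5,350,400),tile(s,130,220,4,450,400)]))
E
```

```text
time_s: 9.98
tool_pos: [0.4793, -0.2486, 0.2804]
tool_rot: [-180.0, -0.0, 83.1]
force: [-0.5, 0.5, 0.4]
grip_width: 0.0699
grasp_force: 0.0
t 9.97 row [-0.0012 -0.0006  0.1154] turn 0.0021 pos [ 0.4793 -0.2486  0.2804] rot [-1.800e+02 -2.000e-02  8.312e+01] F [-0.5  0.5  0.4] w 0.0699
```

View pics/m6.png

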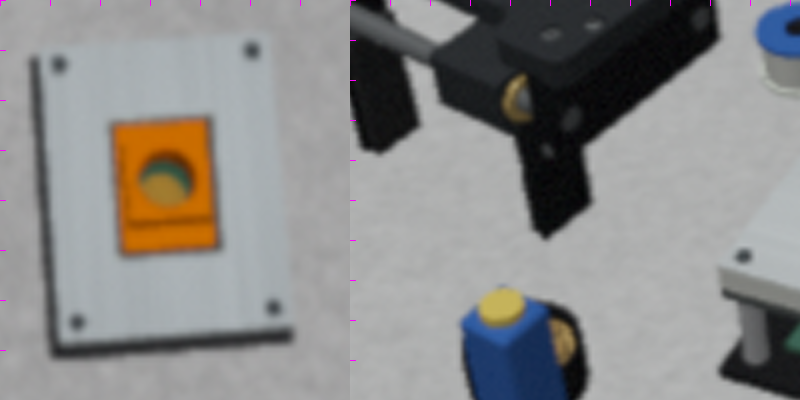

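From above, the insert sits square in the recess with its bore rim at about (323,274). The fingers are level and above the handle, whose top corners I'll use for its yaw.

```bash
python3 - <<'E'
from h import *
T=lambda x,y,ox,u,v,s:(u+(x-ox-(s-1)/2)/s, v+(y-(s-1)/2)/s)
print("bore",plane("top",*T(165.5,179.5,0,290,238,5),.1),plane("scene",*T(237,224,0,222,220,5),.1))
P=[plane("scene",*T(x,y,350,130,220,4),.198) for x,y in[(463,322),(497,350),(545,302)]]
print(P,[np.degrees(np.arctan2(*(b-a)[1::-1])) for a,b in zip(P,P[1:])], "mid",(P[0]+P[2])/2)
delta(.4786,-.2496,.165,83)
E
```

```text
bore [ 0.51152141 -0.02438739  0.1       ] [ 0.51325175 -0.02643301  0.1       ]
[array([ 0.46949472, -0.26043117,  0.198     ]), array([ 0.48897865, -0.26642535,  0.198     ]), array([ 0.48951527, -0.23928968,  0.198     ])] [np.float64(-17.100373620791594), np.float64(88.8670912812579)] mid [ 0.47950499 -0.24986043  0.198     ]
t 10.07 row [-0.0006 -0.0005  0.1156] turn 0.0013 pos [ 0.4792 -0.2491  0.2806] rot [ 1.7999e+02 -1.0000e-02  8.3070e+01] F [ 0.8 -0.1  0.1] w 0.0701
```

```bash
python3 -m crank '[{"x":-0.0006,"y":-0.0005,"z":0.04,"turn":0},{"x":-0.0006,"y":-0.0005,"z":0.08,"turn":0},{"x":-0.0006,"y":-0.0005,"z":0.105,"turn":0},{"x":-0.0006,"y":-0.0005,"z":0.1155,"turn":0},{"x":-0.0006,"y":-0.0005,"z":0.1155,"turn":0},{"x":-0.0006,"y":-0.0005,"z":0.1155,"turn":0}]'
python3 -m crank '[{"x":0,"y":0,"z":0,"turn":0},{"x":0,"y":0,"z":0,"turn":0},{"x":0,"y":0,"z":0,"turn":0},{"x":0,"y":0,"z":0,"turn":0},{"x":0,"y":0,"z":0,"turn":0},{"x":0,"y":0,"z":0,"turn":0},{"x":0,"y":0,"z":0,"turn":0}]' 0.015 40
```

```text
time_s: 10.82
tool_pos: [0.4792, -0.2506, 0.1663]
tool_rot: [179.9, 0.0, 83.0]
force: [0.2, 0.9, 0.3]
grip_width: 0.0698
grasp_force: 0.0
time_s: 11.7
tool_pos: [0.4784, -0.2502, 0.165]
tool_rot: [180.0, -0.0, 83.0]
force: [0.5, 0.0, -0.4]
grip_width: 0.0239
grasp_force: 39.9
```

Squarely gripped (23.9 mm). Lifting straight up.

```bash
python3 -m crank '[{"x":0,"y":0,"z":-0.01,"turn":0},{"x":0,"y":0,"z":-0.03,"turn":0},{"x":0,"y":0,"z":-0.055,"turn":0},{"x":0,"y":0,"z":-0.08,"turn":0},{"x":0,"y":0,"z":-0.105,"turn":0},{"x":0,"y":0,"z":-0.13,"turn":0},{"x":0,"y":0,"z":-0.145,"turn":0},{"x":0,"y":0,"z":-0.15,"turn":0},{"x":0,"y":0,"z":-0.15,"turn":0},{"x":0,"y":0,"z":-0.15,"turn":0}]'
python3 - <<'E'
from h import *
delta(.5122,-.0256,.315,94.1)
E
```

```text
time_s: 12.95
tool_pos: [0.478, -0.25, 0.3141]
tool_rot: [-179.9, -0.0, 83.0]
force: [0.8, 0.3, -1.0]
grip_width: 0.0238
grasp_force: 39.9
t 12.95 row [ 0.2269  0.0067 -0.0009] turn -0.1935 pos [ 0.478  -0.25    0.3141] rot [-1.7991e+02 -1.0000e-02  8.3010e+01] F [ 0.8  0.3 -1. ] w 0.0238
```

```bash
python3 -m crank '[{"x":0.015,"y":0.0004,"z":0,"turn":0},{"x":0.045,"y":0.001,"z":0,"turn":0},{"x":0.08,"y":0.002,"z":0,"turn":0},{"x":0.12,"y":0.0035,"z":0,"turn":0},{"x":0.16,"y":0.005,"z":0,"turn":0},{"x":0.195,"y":0.006,"z":0,"turn":0},{"x":0.217,"y":0.0067,"z":0,"turn":0},{"x":0.2269,"y":0.0067,"z":0,"turn":0},{"x":0.2269,"y":0.0067,"z":0,"turn":0},{"x":0.2269,"y":0.0067,"z":0,"turn":0},{"x":0.2269,"y":0.0067,"z":0,"turn":0},{"x":0.2269,"y":0.0067,"z":0,"turn":0}]'
python3 -m crank '[{"x":0,"y":0,"z":0.015,"turn":0},{"x":0,"y":0,"z":0.03,"turn":0},{"x":0,"y":0,"z":0.045,"turn":0},{"x":0,"y":0,"z":0.045,"turn":0},{"x":0,"y":0,"z":0.045,"turn":0}]'
python3 - <<'E'
from h import *
delta(.5122,-.0256,.188,83)
s=cv2.cvtColor(imaging.read_camera("scene"),4);cv2.imwrite("pics/scene7.png",s)
cv2.imwrite("pics/m7.png",tile(s,220,160,5,500,600))
z=env.get_obs()["tool_pos"];b=.157
for k in(z[2]-b,.1): print(k,proj("scene",[z[0],z[1],k]))
E
```

```text
time_s: 14.45
tool_pos: [0.5126, -0.0265, 0.3151]
tool_rot: [180.0, -0.0, 82.9]
force: [0.2, -0.6, -0.8]
grip_width: 0.024
grasp_force: 39.9
time_s: 15.08
tool_pos: [0.5128, -0.0258, 0.2702]
tool_rot: [180.0, -0.0, 83.0]
force: [-0.4, -0.3, -0.8]
grip_width: 0.0238
grasp_force: 39.9
t 15.07 row [ 0.0001 -0.0006  0.0822] turn 0.0002 pos [ 0.5128 -0.0258  0.2702] rot [179.98  -0.    83.01] F [-0.4 -0.3 -0.8] w 0.0238
0.11351567999142717 [268.67270045 258.38920707]
0.1 [269.0345482  264.14516915]
```

View pics/m7.png

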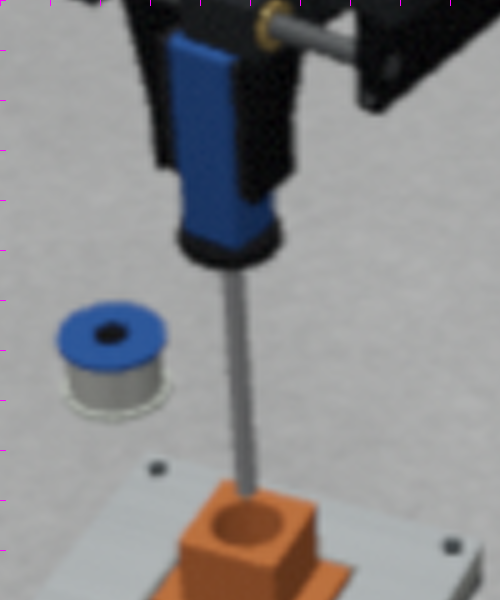

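The tip at (268.6,258.2) and bore rim at (269.0,264.4) match the predicted axis projections to about 0.3 px, so the probe is centred and upright. Lowering slowly.

```bash
python3 -m crank '[{"x":0,"y":-0.0005,"z":0.008,"turn":0},{"x":0,"y":-0.0005,"z":0.018,"turn":0},{"x":0,"y":-0.0005,"z":0.028,"turn":0},{"x":0,"y":-0.0005,"z":0.038,"turn":0},{"x":0,"y":-0.0005,"z":0.048,"turn":0},{"x":0,"y":-0.0005,"z":0.058,"turn":0},{"x":0,"y":-0.0005,"z":0.068,"turn":0},{"x":0,"y":-0.0005,"z":0.077,"turn":0},{"x":0,"y":-0.0005,"z":0.082,"turn":0},{"x":0,"y":-0.0005,"z":0.082,"turn":0},{"x":0,"y":-0.0005,"z":0.082,"turn":0},{"x":0,"y":-0.0005,"z":0.082,"turn":0}]'
python3 - <<'E'
from h import *
delta(.5122,-.0256,.188,83)
s=cv2.cvtColor(imaging.read_camera("scene"),4)
cv2.imwrite("pics/m8.png",tile(s,220,210,5,500,500))
z=env.get_obs()["tool_pos"];print((proj("scene",[z[0],z[1],.1])-[220,210])*5+2,(proj("scene",[z[0],z[1],.141])-[220,210])*5+2)
E
```

```text
time_s: 16.62
tool_pos: [0.5124, -0.0257, 0.1884]
tool_rot: [180.0, -0.0, 83.0]
force: [0.3, -0.5, -0.5]
grip_width: 0.0239
grasp_force: 39.9
t 16.62 row [ 0.0001 -0.0002  0.0004] turn 0.0002 pos [ 0.5124 -0.0257  0.1884] rot [ 1.7996e+02 -2.0000e-02  8.3010e+01] F [ 0.3 -0.5 -0.5] w 0.0239
[245.86006784 272.20466231] [240.24166858 183.36753128]
```

View pics/m8.png

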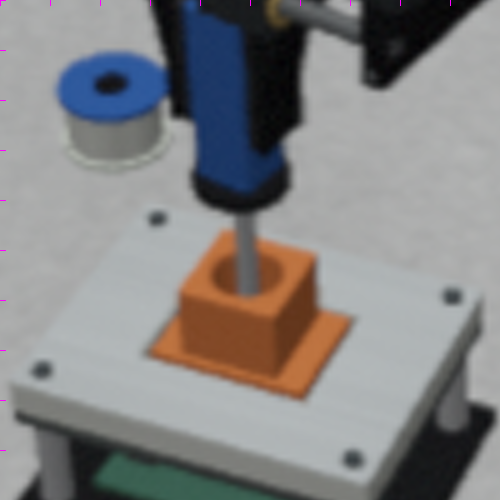

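The rod stands in the middle of the bore (rim centre at about (269,264)), the insert is still flush, and the force readings show no contact. Signing off.

```bash
python3 -c "
from cell import env
print(env.sign_off())"
```

```text
the job is handed in; nothing more can be done
None
```

The insert is flush in the jig, and the arm is holding the probe upright and centred in the bore with its tip about 31 mm above the bench, in the gap; the job was handed in at about 17 s and its verdict was not shown.

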